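# Set the extractor controller three clicks higher and switch it on

## Task

The bench controller of the chip extractor is switched off. Turn its selector, the large knob with the bar-shaped grip, three clicks clockwise (seen from above) from where it stands now, so that it rests in that click. Only then switch the controller on by throwing the toggle lever fully over to its other side, away from the near edge of the box, and leave the small round knob as it is.

Things in the scene. Friction and masses are not known exactly. Their poses are not given: they have to be found in the camera images.
- controller: Fixed grey sheet-metal box, 190 mm deep (x), 250 wide (y), top at z 66. Origin: centre of underside. x points from its near long edge to its far one, y to its left, z up; turned up to 0.3 rad. On top: selector and trim knob, their axes at 30 mm in x, 70 mm either side of the middle (sides vary); toggle on the middle line at x -45 mm.
- selector_grip (a point): On the selector's vertical turning axis, 112 mm above the bench; turns with the knob. Black disc 52 mm across (top 90 mm above the bench) carrying an upright bar grip, 50 mm long, 14 mm thick, its top 124 mm above the bench. The bar lies along the point's y; its flat sides face x and -x. z up. Grey round base under it, 80 mm across, top at 82 mm, with seven tick marks, one per click.
- selector_tip (a point): Pointer end of the selector's bar (the grip point's +y end), at the bar's top, 25 mm from the turning axis. A white line on the bar's top runs out to it.
- selector (a joint): Selector angle, rad, growing clockwise from above. Clicks (rest positions) at 0, 0.524, 1.047 ... 3.142, 30 degrees apart; at 0 the pointer points to the box's left (+y), at 1.571 to its far side (+x). Starts in one of the first four. About 0.1 N m pushes it out of a click; past half-way a spring pulls it into the next, also when let go. Stops 0.1 beyond first and last.
- toggle_tip (a point): Centre of the steel ball, 26 mm across, on the end of the toggle lever (10 mm rod). It swings about a level axis along the box's y, 88 mm above the bench, 55 mm from the ball's centre, over the middle of its grey block (70 mm in x, 50 in y, top at 91 mm). Off: leaning 0.5 rad to the near edge, ball centre 26 mm nearer than the axis, 136 mm above the bench.
- toggle (a joint): Angle of the toggle lever, rad: 0 = off, leaning to the box's near edge (-x); 1.0 = on, at its stop, leaning as far to the far edge (+x). Starts at 0 to 0.08. It stays where it is left and takes 1 to 2 N at the ball to move.
- trim_tip (a point): White pointer mark, 15 mm from the axis, on top of the small round black trim knob (32 mm across, top 100 mm above the bench, on a grey base 60 mm across). It turns easily and is to be left as it is.

How it is judged:
On the way, in this order (a step that is already met when the one before it is completed fails the run):
1. the selector rests three clicks clockwise from its start while the toggle is still off (distance of selector_tip from where it was at the start of the episode between 0.0325 and 0.038 m and value of joint selector above 1.3 rad and value of joint toggle below 0.35 rad), for 0.3 s.
2. the toggle lever is thrown fully over with the selector still there (distance of selector_tip from where it was at the start of the episode between 0.0325 and 0.038 m and value of joint selector above 1.3 rad and value of joint toggle above 0.85 rad), for 0.2 s.
At the end, for the whole second after the job is handed in: The selector rests in the click that is the third clockwise from its start (within about 9 degrees), the toggle lever is over to the far side (above 0.85 of 1.0 rad) and still, and the small round knob has not been turned (its mark within 8 mm) (all of step 2 and velocity of joint toggle below 0.1 rad/s and distance of trim_tip from where it was at the start of the episode below 0.008 m); the robot touches nothing.
It fails at once if the toggle is switched on while the selector is not at the third click (value of joint toggle above 0.5 rad and not (distance of selector_tip from where it was at the start of the episode between 0.03 and 0.0405 m and value of joint selector above 1.25 rad)).
It fails at once if the small round knob is turned (its mark moved more than 8 mm) (distance of trim_tip from where it was at the start of the episode above 0.008 m).
It also fails if it takes over 61 s, if anything falls off the work surface, if the arm or the gripper's body presses on something with over 40 N, if the wrist force passes 120 N, or if a joint passes its speed limit or range.

## Robot

A 6-joint arm with a two-finger parallel gripper is mounted at the origin on a cart in front of the work surface, level with it; the furniture and walls round the work are solid. World frame = base frame: x ahead of the robot, y to its left, z up, the work surface at z = 0. Lengths are in m, angles in rad, forces in N, time in s.
With the tool pointing down it reaches from about 0.275 to 0.825 m from the base axis. Payload 4.9 kg.
Tool frame: the origin (TCP) lies at the very end of the fingers, on their centre line; the grasp point (between the pads) lies 19 mm behind it; z points along the fingers, y is the line along which they close (so a half turn about z gives the same grasp; the last joint's range is limited). The gripper opens to 85 mm and grips with 20 to 120 N. Pads are 22 mm wide; open, the fingers measure 114 mm over their backs; the gripper's body (76 mm by 85 mm) begins 54 mm behind the grasp point. The pads swing forward as they close: fully open they stand 13 mm farther back than shut.
Start: joints at [1.021, 0.326, -0.193, 1.052, 0, 1.437], TCP at [0.222, 0.503, 0.231] pointing down, gripper open.
Joint ranges: [-2.65, 2.65], [-0.97, 1.79], [-1.3, 1.35], [-1.93, 2.1], [-1.47, 1.37], [-3.14, 3.14]. Speed limits (rad/s): [2.57, 2.57, 3.14, 3.14, 3.14, 3.14].

## Interface

Orientations are given as a unit quaternion [w, x, y, z].
In Python, from cell import bot gives the robot as it stands. Calls block until the motion is done:
- bot.move_pose(position, orientation): joint-space move of the TCP to a pose.
- bot.move_linear(position, speed=0.15, rotation=None, until_force=None): straight line of the TCP; rotation=None keeps the orientation; speed is the mean speed in m/s. With until_force (N) it stops when the force on the tool has changed by that much, and returns True; else False.
- bot.goto_joints(angles): joint-space move.
- bot.set_gripper(opening, grasp_force=None): opening from 0.0 (shut) to 1.0 (fully open); grasp_force is the grip in N (None keeps the last); returns when the fingers have stopped.
- bot.wait(seconds).
- bot.solve_ik(position, orientation): joint angles nearest the present ones, or None.
- bot.camera(name): name is "scene" or "top" or "wrist"; returns the picture (480x640x3 uint8, red, green, blue); there is no depth.
- bot.calibration(name): a dict with "mtx" (3x3 intrinsics, pixels), "k1" (the pictures are not rectified: a ray, as slopes to the right and down, at radius r is drawn at 1 + k1 r^2 times it, then the intrinsics apply), "extrinsics" (4x4, takes a point from world to camera coordinates); the wrist camera has in their place "hand_eye" (4x4, takes a point from camera to tool coordinates, whose origin is the TCP and whose axes are the flange's). Camera axes: x right, y down, z forward; pixel columns grow to the right and rows downward; lengths in m; the calibration is good to about 2 mm. A picture is of the moment at which its call begins: read the wrist's pose just before it. calibration takes no time and is no camera call.
A pose or a line that the arm cannot do raises bot.PlanningError and nothing moves.
- bot.close_job(): hands the job in; it is judged then, once.
Readings, each from a call of its own:
- bot.read_clock(): time.
- bot.read_joint_positions(): joint angles.
- bot.read_joint_vel(): joint speeds.
- bot.read_joint_efforts(): joint torques, N m.
- bot.read_position(): TCP position.
- bot.read_tool_rot(): TCP orientation.
- bot.read_ft_force(): force on the tool from outside, world axes, zero at the start.
- bot.read_moment(): the same for the moment, N m.
- bot.read_gripper_width(): opening from 0.0 (shut) to 1.0 (fully open).
- bot.read_finger_force(): force on a finger pad.
Only numpy, scipy, OpenCV 4.12 (cv2) and the standard library are available. Lean on these libraries where they do the work, as an engineer would, in place of code of your own. Each camera call takes 0.05 s, during which the arm holds its last target. There are 200 camera calls.

## Working session

There is one attempt and no reset: what is moved stays moved. The work goes in short steps, each a Python script; the robot and the scene stay as the last script left them, time stands still between calls to the robot, and variables do not carry over. Pictures are saved under pics/ and viewed, at most 10 in all, crops included, and the job is handed in when it is done.

```bash
mkdir -p pics; ls
python3 - <<'E'
from cell import bot
import cv2,numpy as np
print(bot.read_clock())
for n in("top","scene"):
    cv2.imwrite(f"pics/{n}0.png",bot.camera(n)[:,:,::-1]); c=bot.calibration(n); print(n,c)
print(bot.calibration("wrist"),bot.read_position(),bot.read_tool_rot())
E
```

```text
cell.py
pics
0.0
top {'mtx': array([[466.91283287,   0.        , 317.09607026],
       [  0.        , 466.91283287, 234.40175243],
       [  0.        ,   0.        ,   1.        ]]), 'k1': -0.018284504758701543, 'extrinsics': array([[ 4.12600324e-02, -9.99148386e-01,  3.35036907e-04,
         2.22762469e-01],
       [-9.73171282e-01, -4.02632638e-02, -2.26531509e-01,
         5.58438325e-01],
       [ 2.26352081e-01,  9.02064911e-03, -9.74003780e-01,
         8.53000271e-01],
       [ 0.00000000e+00,  0.00000000e+00,  0.00000000e+00,
         1.00000000e+00]])}
scene {'mtx': array([[521.28727572,   0.        , 315.25624561],
       [  0.        , 521.28727572, 233.26442848],
       [  0.        ,   0.        ,   1.        ]]), 'k1': -0.05479836240993146, 'extrinsics': array([[ 6.63717399e-01, -7.47982849e-01,  9.34056633e-04,
        -1.74584827e-01],
       [-5.92331722e-01, -5.26363183e-01, -6.09987648e-01,
         4.97496723e-01],
       [ 4.56751952e-01,  4.04306144e-01, -7.92410371e-01,
         6.02444018e-01],
       [ 0.00000000e+00,  0.00000000e+00,  0.00000000e+00,
         1.00000000e+00]])}
{'mtx': array([[341.09218787,   0.        , 319.17889375],
       [  0.        , 341.09218787, 240.97566075],
       [  0.        ,   0.        ,   1.        ]]), 'k1': -0.006796733701903275, 'hand_eye': array([[ 1.21338695e-03, -9.51062479e-01, -3.08996259e-01,
         7.89878890e-02],
       [ 9.99998824e-01,  1.44384977e-03, -5.17177176e-04,
        -7.59406157e-04],
       [ 9.38011985e-04, -3.08995269e-01,  9.51063113e-01,
        -1.43118192e-01],
       [ 0.00000000e+00,  0.00000000e+00,  0.00000000e+00,
         1.00000000e+00]])} [0.22189169 0.50269635 0.23058944] [-2.52801357e-04  2.06427323e-01  9.78461639e-01 -7.19361737e-04]
```

View pics/top0.png

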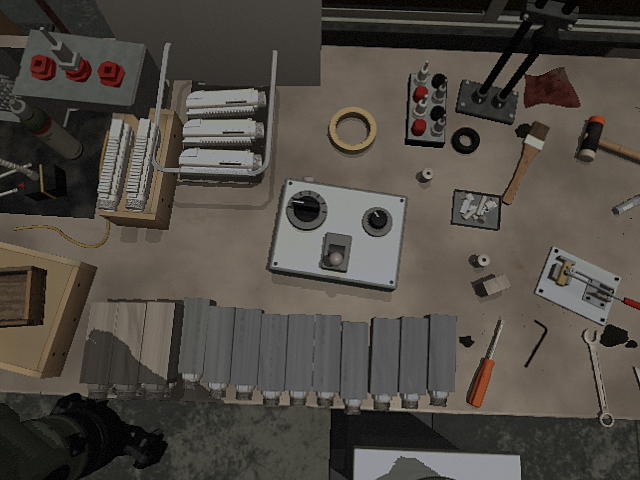

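View pics/scene0.png

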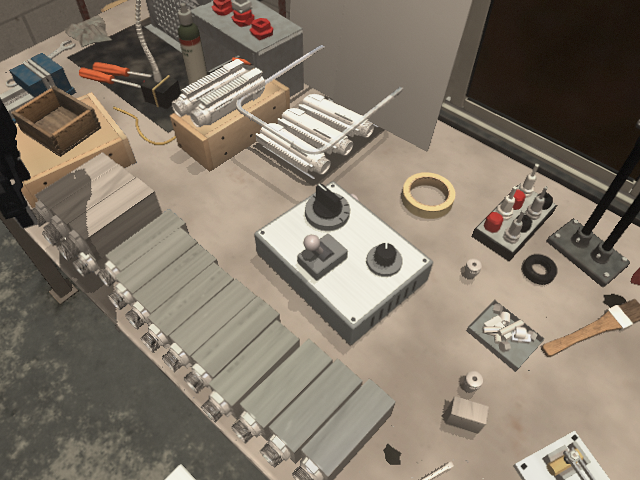

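The top view shows the box with the selector at about (305,210), the trim knob at (376,220) and the toggle ball at (335,258). In the scene view they are at about (327,205), (384,258) and (312,242). I'll zoom in for detail.

Run:
```python
import cv2,numpy as np
t=cv2.imread("pics/top0.png")[170:300,260:420]; s=cv2.imread("pics/scene0.png")[170:345,250:440]
a=cv2.resize(t,None,fx=4.6,fy=4.6,interpolation=cv2.INTER_CUBIC)[:598]
cv2.imwrite("pics/t1.png",a)
cv2.imwrite("pics/s1.png",cv2.resize(s[:110],None,fx=4.2,fy=4.2,interpolation=cv2.INTER_CUBIC))
```

```text
(no output)
```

View pics/t1.png

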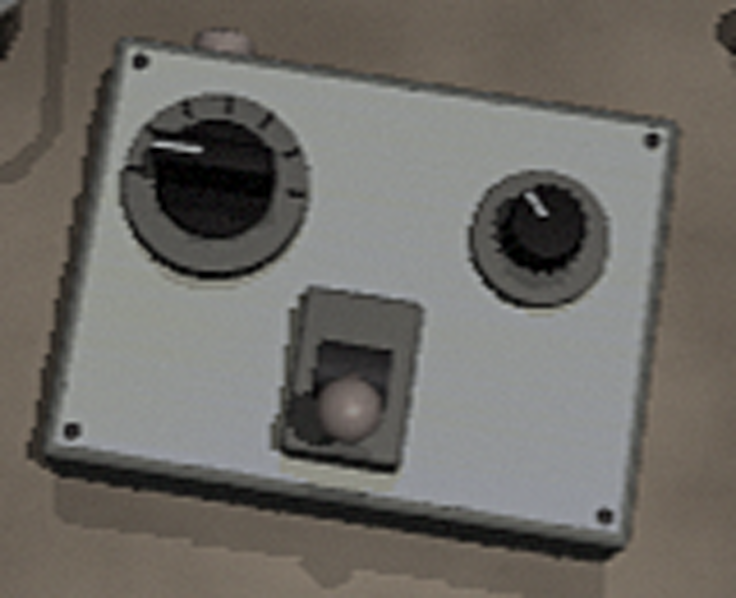

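View pics/s1.png

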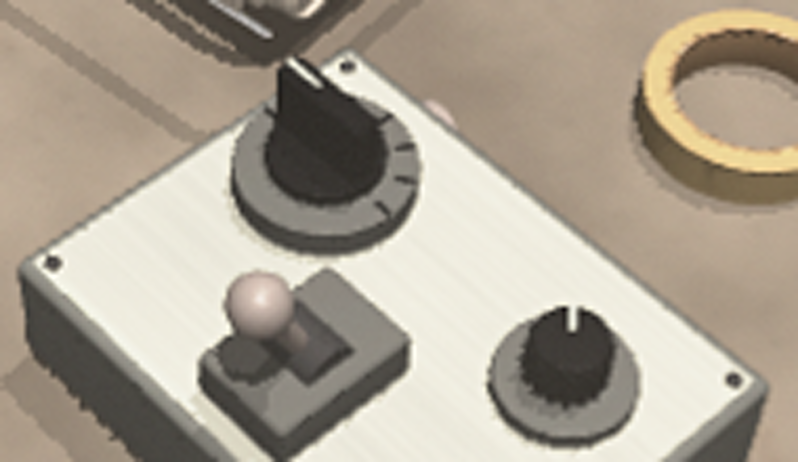

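The zoomed pictures show:
- **Top crop:** the white line runs (203,150)→(150,146), nearly parallel to the box's left direction. The screws are at (140,61), (652,140), (72,430) and (605,516), and the ball is at (350,408).
- **Scene crop:** the line runs (322,87)→(290,62), the ball is at (260,303), and the screws are at (347,66), (52,262) and (733,379).

Next I'll triangulate these points.

```bash
cat > h.py <<'E'
import numpy as np, cv2
from scipy.spatial.transform import Rotation as R
from cell import bot
def ray(px,c,T):            # T: world->camera
    u=cv2.undistortPoints(np.array([[px]],float),c["mtx"],np.array([c["k1"],0,0,0,0.]))[0,0]
    # picture model is slope*(1+k1 r^2), the same as OpenCV's
    Rm=T[:3,:3]; return -Rm.T@T[:3,3], Rm.T@np.array([u[0],u[1],1.])
def plane(r,z): return r[0]+r[1]*(z-r[0][2])/r[1][2]
def tri(rs):
    A=np.zeros((3,3));b=np.zeros(3)
    for o,d in rs:
        d=d/np.linalg.norm(d);P=np.eye(3)-np.outer(d,d);A+=P;b+=P@o
    p=np.linalg.solve(A,b)
    return p, max(np.linalg.norm(np.cross(p-o,d/np.linalg.norm(d))) for o,d in rs)
def fixed(name,px):
    c=bot.calibration(name); return ray(px,c,c["extrinsics"])
def wrist_T():
    q=bot.read_tool_rot(); W=np.eye(4); W[:3,:3]=R.from_quat([q[1],q[2],q[3],q[0]]).as_matrix(); W[:3,3]=bot.read_position()
    return np.linalg.inv(W@bot.calibration("wrist")["hand_eye"])
def down(yaw):              # tool z down, tool y axis along world direction `yaw`
    y=np.array([np.cos(yaw),np.sin(yaw),0]); z=np.array([0,0,-1.]); x=np.cross(y,z)
    q=R.from_matrix(np.c_[x,y,z]).as_quat(); return [q[3],q[0],q[1],q[2]]
E
python3 - <<'E'
from h import *
t=lambda u,v:fixed("top",(260+u/4.6-.4,170+v/4.6-.4)); s=lambda u,v:fixed("scene",(250+u/4.2-.4,170+v/4.2-.4))
P={}
for n,a,b in [("FL",(140,61),(347,66)),("NL",(72,430),(52,262)),("FR",(652,140),(733,379)),("ball",(350,408),(260,303)),("tip",(150,146),(290,62)),("inner",(203,150),(322,87)),("trim",(530,195),(573,309))]:
    P[n],e=tri([t(*a),s(*b)]); print(n,P[n].round(4),round(e,4))
P["NR"]=plane(t(605,516),.066)
y1=P["FL"]-P["FR"]; x1=P["FL"]-P["NL"]
print("y dir",np.arctan2(y1[1],y1[0])-np.pi/2,"xdir",np.arctan2(x1[1],x1[0]),"x,y screw span",np.linalg.norm(x1[:2]),np.linalg.norm(y1[:2]))
C=(P["FR"]+P["NL"])/2; print("centre",C)
a=P["tip"]-P["inner"]; print("pointer yaw - 90deg",np.arctan2(a[1],a[0])-np.pi/2)
for n in("tip","inner"): print(plane(t(*{"tip":(150,146),"inner":(203,150)}[n]),.124))
th=(np.arctan2(y1[1],y1[0])-np.pi/2+np.arctan2(x1[1],x1[0]))/2; ex=np.array([np.cos(th),np.sin(th)]); ey=np.array([-ex[1],ex[0]])
for n,v in [("sel",.03*ex+.07*ey),("trim",.03*ex-.07*ey),("tog",-.045*ex)]: print(n,C[:2]+v)
E
```

```text
FL [0.653  0.3042 0.0654] 0.0004
NL [0.4884 0.324  0.0653] 0.0002
FR [0.6264 0.08   0.0651] 0.0006
ball [0.4898 0.2098 0.1373] 0.0005
tip [0.5996 0.2933 0.118 ] 0.0019
inner [0.5969 0.2722 0.1209] 0.0007
trim [0.5898 0.1366 0.0982] 0.0006
y dir -0.11781512880217715 xdir -0.11967351620367339 x,y screw span 0.16572401633570955 0.22581266105209702
centre [0.55741008 0.20201081 0.06519828]
pointer yaw - 90deg -0.126060710352198
[0.59610371 0.29401866 0.124     ]
[0.59530046 0.27248861 0.124     ]
sel [0.59549141 0.26796392]
trim [0.57890624 0.12894977]
tog [0.51272696 0.20734176]
```

Heights agree with the text. The box yaw is about -0.119, and the pointer lies along the box's +y, so the start click is 0 and the target is 1.571. Before grasping I'll check IK and take a wrist view.

Run:
```python
from h import *
th=-.119; S=np.array([.5955,.268])
for k in (0,np.pi):
    print(k,[np.round(q,2) if (q:=bot.solve_ik([*S,z],down(th+k-d))) is not None else None for z in(.098,.25) for d in(0,np.pi/2)])
k=0 if abs(bot.solve_ik([*S,.1],down(th-np.pi/2))[5])<2.8 else np.pi
print("k",k)
bot.set_gripper(.6)
bot.move_pose([*S,.25],down(th+k))
T=wrist_T(); im=bot.camera("wrist"); np.save("T1.npy",T); cv2.imwrite("pics/w1.png",im[:,:,::-1]); print(bot.read_clock(),bot.read_position())
```

```text
0 [array([ 0.31,  0.62, -0.08,  0.88,  0.  ,  2.  ]), array([ 0.31,  0.62, -0.08,  0.88,  0.  , -2.71]), array([0.31, 0.51, 0.14, 1.2 , 0.  , 2.  ]), array([ 0.31,  0.51,  0.14,  1.2 ,  0.  , -2.71])]
3.141592653589793 [array([ 0.31,  0.62, -0.08,  0.88,  0.  , -1.14]), array([ 0.31,  0.62, -0.08,  0.88,  0.  ,  0.43]), array([ 0.31,  0.51,  0.14,  1.2 ,  0.  , -1.14]), array([0.31, 0.51, 0.14, 1.2 , 0.  , 0.43])]
k 0
2.2083 [0.59460921 0.26925186 0.25011939]
```

View pics/w1.png

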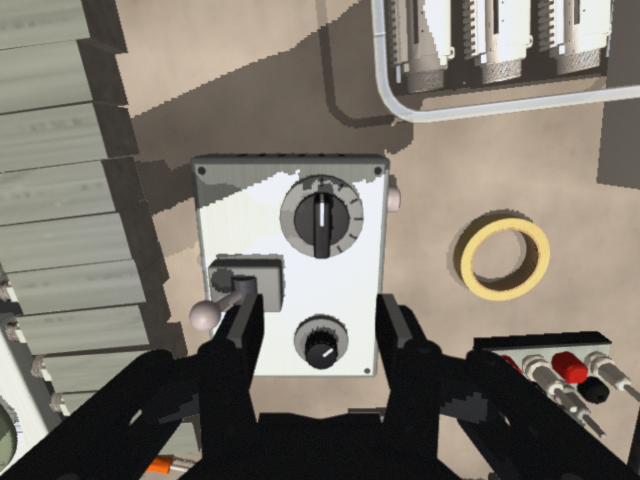

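The wrist picture shows the bar top running from about (322,193), the white tip, toward (322,250). The base ellipse is centred near (322,217). The 90° turn needs the half-turned grasp (joint 6 from -1.14 to 0.43), so I'll turn and refine from there.

Run:
```python
from h import *
T=np.load("T1.npy"); c=bot.calibration("wrist"); th=-.119
im=cv2.imread("pics/w1.png")
g=im[185:235,308:338].max(2); 
ro=im[170:262,270:372]; 
print("tip",plane(ray((322.5,192.5),c,T),.124),"base",plane(ray((322,217),c,T),.082))
def view(k,z,name):
    S=[.5955,.268]
    bot.move_pose([*S,z],down(th+k)); bot.wait(.4); T=wrist_T(); im=bot.camera("wrist"); np.save(name+".npy",T); cv2.imwrite(f"pics/{name}.png",im[:,:,::-1]); print(bot.read_clock(),bot.read_position())
view(np.pi,.22,"w2")
```

```text
tip [0.60087439 0.29978896 0.124     ] base [0.5973403  0.26953487 0.082     ]
5.3083 [0.5955152  0.267981   0.21999785]
```

View pics/w2.png

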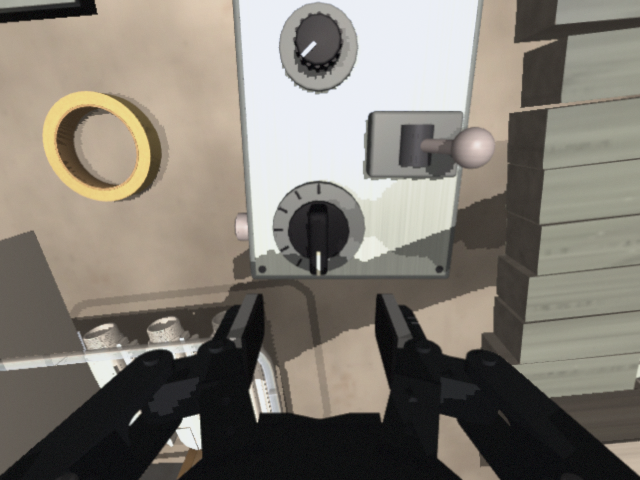

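The wrist picture w2 shows the pointer tip at about (319,273), the base spanning columns 273–364 and its top at row 181. I'll average the axis estimates and grasp.

Run:
```python
from h import *
T=np.load("w2.npy"); c=bot.calibration("wrist"); th=-.119; ey=np.array([-np.sin(th),np.cos(th)])
tip=plane(ray((319,273),c,T),.124)[:2]; b=[plane(ray(p,c,T),.082)[:2] for p in((273,228),(364,228),(319,181))]
ax=np.array([tip-.025*ey,(b[0]+b[1])/2,b[2]+.04*ey,[.5955,.268],[.5973,.2695]]); print(ax.round(4))
S=np.median(ax,0); print("S",S); np.save("S.npy",S)
Q=down(th+np.pi)
bot.move_pose([*S,.15],Q); bot.move_linear([*S,.099],.06,until_force=8)
print(bot.read_position(),bot.read_ft_force().round(1))
bot.set_gripper(0,grasp_force=30); bot.wait(.2)
print(bot.read_gripper_width()*85,bot.read_finger_force(),bot.read_ft_force().round(1),bot.read_moment().round(2),bot.read_clock())
```

```text
[[0.5952 0.266 ]
 [0.5959 0.2673]
 [0.5955 0.2673]
 [0.5955 0.268 ]
 [0.5973 0.2695]]
S [0.5955     0.26729961]
[0.59582511 0.26742447 0.09937657] [-0.2 -0.1 -0.4]
13.465030558876784 32.69602060317993 [ 2.  -0.   2.9] [-0.13 -0.24 -0.03] 7.3083
```

Gripped at 13.5 mm with low side force. I'll turn joint 6 by +90° in steps and watch the force.

Run:
```python
from h import *
q=np.array(bot.read_joint_positions()); print(q.round(3))
for d in np.deg2rad([15,30,45,60,75,90]):
    p=q.copy(); p[5]+=d; bot.goto_joints(p)
    print(round(np.rad2deg(d)),bot.read_ft_force().round(1),bot.read_moment().round(2),bot.read_position().round(4))
    if np.linalg.norm(bot.read_ft_force())>50: print("stop"); break
bot.wait(.3); print(np.round(bot.read_joint_positions()-q,3),bot.read_clock(),bot.read_gripper_width()*85)
```

```text
[ 0.309  0.618 -0.075  0.876 -0.    -1.143]
15 [-0.5 -0.8  3.3] [0.09 0.22 0.  ] [0.5957 0.2675 0.0995]
30 [-3.1  1.1  5. ] [ 0.27  0.84 -0.  ] [0.5953 0.2677 0.0995]
45 [-4.3  0.9  5.2] [0.5  1.08 0.08] [0.595  0.268  0.0995]
60 [-5.5  3.6  6.7] [ 0.64  1.14 -0.01] [0.5948 0.2684 0.0995]
75 [-5.1  4.8  5.2] [0.88 1.16 0.1 ] [0.5946 0.269  0.0995]
90 [-5.4  5.9  4.8] [ 1.19  1.15 -0.02] [0.5946 0.2694 0.0995]
[ 2.000e-03 -0.000e+00 -1.000e-03  1.000e-03  5.000e-03  1.567e+00] 9.7583 13.56187328348348
```

Run:
```python
from h import *
S=np.load("S.npy"); bot.set_gripper(.5); bot.wait(.1)
p=bot.read_position(); bot.move_linear([p[0],p[1],.22],.15); bot.wait(.3)
print(bot.read_ft_force().round(1))
T=wrist_T(); im=bot.camera("wrist"); np.save("w3.npy",T); cv2.imwrite("pics/w3.png",im[:,:,::-1]); print(bot.read_clock())
```

```text
[-0.3 -0.3 -0.2]
11.55
```

View pics/w3.png

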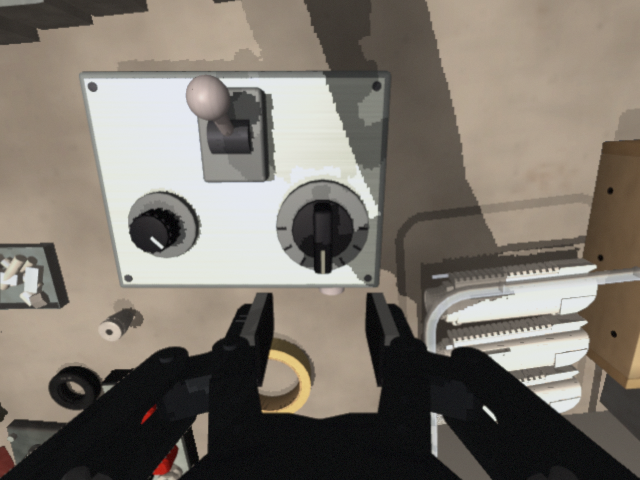

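The selector bar now points to the far side: the pointer is at (323,270) in w3 and the box's far edge is at the bottom of the image. That is click 1.571. The trim mark is unchanged and the ball is still off. Next I'll push the toggle with shut fingers.

Run:
```python
from h import *
th=-.119; ex=np.array([np.cos(th),np.sin(th)]); A=np.array([.5127,.2076]); Q=down(th+np.pi/2)
P=lambda d,z:[*(A+d*ex),z]
bot.set_gripper(0)
bot.move_pose(P(-.08,.22),Q); bot.move_linear(P(-.08,.127),.12)
print(bot.read_position(),bot.read_ft_force().round(1))
hit=bot.move_linear(P(.012,.127),.05,until_force=9)
p=np.array(bot.read_position()); print(hit,(p[:2]-A)@ex,bot.read_ft_force().round(1))
bot.wait(.3); bot.move_linear(P(-.06,.127),.12); bot.move_linear(P(-.06,.24),.15)
bot.wait(.2); T=wrist_T(); im=bot.camera("wrist"); np.save("w4.npy",T)
t=bot.camera("scene"); cv2.imwrite("pics/s4.png",np.hstack([cv2.resize(t[140:340,230:450],(440,400)),cv2.resize(im,(360,270))[:,:].repeat(1,0) if 0 else cv2.copyMakeBorder(cv2.resize(im,(360,270)),0,130,0,0,0)])[:,:,::-1]); print(bot.read_clock())
```

```text
[0.43397897 0.21730143 0.12737085] [-0.2  0.   0.5]
True 0.003279190518288508 [ 0.8  0.5 -0.9]
17.3833
```

View pics/s4.png

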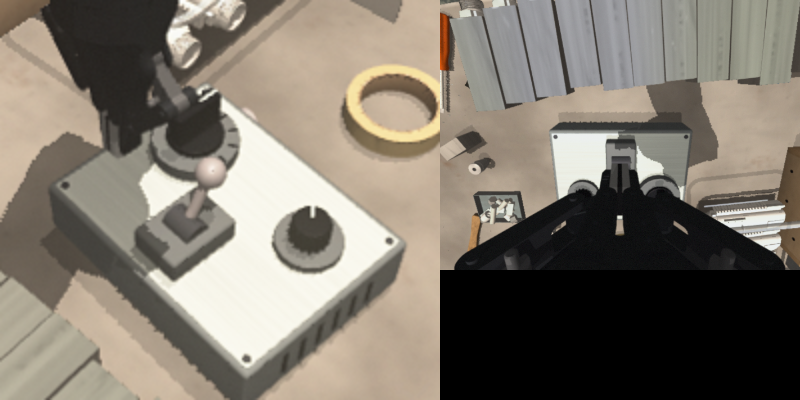

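The ball now leans to the far side, at about (210,172) in the crop. The trim mark and selector look unchanged. I'll check the ball's angle numerically and then hand in.

Run:
```python
from h import *
th=-.119; ex=np.array([np.cos(th),np.sin(th)]); A=np.array([.5127,.2076])
b=plane(fixed("scene",(335,226)),.136)[:2]; d=(b-A)@ex; print("ball ahead of axis",d, b)
if .021<d<.032:
    print(bot.read_ft_force().round(1)); print(bot.close_job())
```

```text
ball ahead of axis 0.026358822430418927 [0.53871009 0.20311312]
[-0.1  0.1 -0.6]
the job is handed in; nothing more can be done
None
```

I turned the selector three clicks clockwise (0 to 1.571 rad), then threw the toggle fully to the far side. The trim knob looked unmoved in the pictures, and I handed the job in at about 17.4 s with the arm clear; no verdict came back.

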